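# Push the tart tray home and set the bench timer

### The job

Push the tray of tartlets that sticks out of the little counter rack fully home against the rack's back stop. Then turn the stiff knob of the white dial timer until its white pointer points at the red tab, pressing down as you turn so that the timer's body stays where it is and does not spin or slide, and let go. Leave the other things on the table where they are.

Things in the scene. Friction and masses are not known exactly. Their poses are not given: they have to be found in the camera images.
- rack: Two-tier aluminium counter pan rack, fixed to the table, 250 deep (its x) x 200 wide (its y) x 135 mm high, open on top. Origin: centre of its underside. Its x axis points from its open front towards its back stop (the way the tray is pushed). The top tier's ledges are at 100 mm height; guides beside them and a back stop rise to 122 mm, the four corner posts to 135 mm. A second, fixed tray stands in the lower tier.
- tray: Loose steel baking tray, 240 long (x) x 166 wide (y) x 25 mm high, about 0.5 kg, with four tartlets fixed to it (tops 24 mm above the tray's underside). It lies on the rack's top ledges with 4 mm play on each side and slides on them against friction of a few newtons. Origin: centre of its underside; axes roughly parallel to the rack's. Fully home, its origin lies at x = 0 in the rack's frame; it starts 60 to 90 mm short of that.
- tray_front (a point): Middle of the outer face of the tray's front wall (the wall facing the robot, 4 mm thick, 25 mm high), 12.5 mm above the tray's underside; x points along the push towards the back stop.
- timer: Loose white dial timer, a disc 108 mm across and 50 mm high with a black knob on top (overall height 87 mm), about 0.28 kg, on four rubber feet 32 mm from its axis. Origin: centre of its underside, on the knob's axis; z up. The knob is stiff (0.14 N m): turned without pressing down, the whole unit spins; 9 to 15 N downward on the knob keeps it still.
- timer_front (a point): Point on the timer body's rim, 54 mm from its axis along the body's -x and 25 mm up. Shows whether the body has turned or shifted.
- knob_grip (a point): On the knob's axis, 72 mm above the timer's underside, turning with the knob. The knob has a disc 74 mm across whose top is at 57 mm, and on it an upright bar, 66 long (along x of this frame) x 14 thick (along y) x 30 mm high, its top at 87 mm, to be pinched or straddled from above; fingertips may rest on the disc. The white pointer line is on the -x end of the bar.
- timer_knob (a joint): Angle of the knob, rad; 0: pointer towards the timer body's -x; grows clockwise seen from above; range 0 to 2.64. Starts at 0.1 to 0.5. Stays where it is left.
- tab_mark (a point): Top of the red tab on the rim of the timer's dial, 45.5 mm from the knob's axis, 56 mm up. The tab is 12 mm wide around the rim; the axis lies along +x of this frame.
- timer_tab (a joint): Angle of the red tab, rad, with the same zero and direction as the knob's: the pointer points at the tab's middle when the two are equal. 1.2 to 1.6, practically immovable.
- jam_jar: Jam jar, brass cap, 68 mm across, 85 mm high, loose; leave it alone. Origin: centre of its underside.
- ramekin: White ceramic ramekin, 90 mm across, 50 mm high, loose; leave it alone. Origin: centre of its underside.
- cake_tin: Round aluminium cake tin, 150 mm across, 60 mm high, loose; leave it alone. Origin: centre of its underside.
- spice_jar: Glass spice jar, green cap, 52 mm across, 90 mm high, loose; leave it alone. Origin: centre of its underside.
- spatula: Spatula, 280 mm long, lying on the table, loose; leave it alone. Origin: its middle, x along it.
- honey_jar: Honey jar, black cap, 72 mm across, 90 mm high, loose; leave it alone. Origin: centre of its underside.
Not all that is in view belongs to the job. Leave any blue, green or yellow look-alike of the timer alone.

How it is judged:
By the outcome, as a careful person would: the job done as asked, in the order asked, and still so for the second after the job is handed in, with the robot touching nothing.
It also fails if it takes over 51 s, if anything falls off the work surface, if the arm or the gripper's body presses on something with over 40 N, if the wrist force passes 120 N, or if a joint passes its speed limit or range.

### The arm

A 6-joint arm with a two-finger parallel gripper is mounted at the origin on the work surface. World frame = base frame: x ahead of the robot, y to its left, z up, the work surface at z = 0. Lengths are in m, angles in rad, forces in N, time in s.
With the tool pointing down it reaches from about 0.375 to 0.975 m from the base axis. Payload 3.8 kg.
Tool frame: the origin (TCP) lies at the very end of the fingers, on their centre line; the grasp point (between the pads) lies 19 mm behind it; z points along the fingers, y is the direction in which the jaws open and shut (so a half turn about z gives the same grasp; the last joint's range is limited). The gripper opens to 88 mm and grips with 3 to 60 N. Pads are 18 mm wide; open, the fingers measure 123 mm over their backs; the gripper's body (75 mm by 187 mm) begins 45 mm behind the grasp point.
Start: joints at [1.2, 0.264, 1.604, -0, 1.274, -0.037], TCP at [0.221, 0.638, 0.239] pointing down, gripper open.
Joint ranges: [-2.63, 2.63], [-0.94, 2.18], [0.31, 2.57], [-1.31, 4.45], [0, 2.66], [-2.55, 2.55]. Speed limits (rad/s): [2.57, 2.57, 3.14, 3.14, 3.14, 3.14].

### API

Orientations are given as a rotation vector (axis times angle).
In Python, from bench import manip, claw, inverse_kinematics, readout, optics, close_job gives the robot as it stands. Calls block until the motion is done:
- manip.move_ptp(position, orientation): joint-space move of the TCP to a pose.
- manip.movel(position, vel=0.15, rotation=None): straight line of the TCP; rotation=None keeps the orientation; vel is the mean speed in m/s.
- manip.goto_joints(angles): joint-space move.
- claw.open_jaws() and claw.close_gripper(newtons=None): open the fingers fully, or close them until they stop; newtons is the grip in N (None keeps the last).
- manip.dwell(seconds).
- inverse_kinematics(position, orientation): joint angles nearest the present ones, or None.
- readout.get_state(): the state.
- optics.get_image(name): name is "scene" or "top" or "wrist"; returns (picture, depth): 384x512x3 uint8, red, green, blue; 384x512 float32, m along the optical axis (not along the pixel's ray), 0 where there is no reading.
- optics.camera_params(name): a dict with "vertical_fov" (degrees; the focal length in pixels is half the picture's height over the tangent of half this angle, whatever the lens; pixels are square), "cx", "cy" (the principal point, pixels), "world_to_cam" (4x4, takes a point from world to camera coordinates). Camera axes: x right, y up, looking along -z (the intrinsics and any distortion apply to the point x, -y, -z); pixel columns grow to the right and rows downward; lengths in m; the calibration is good to about 2 mm. A picture is of the moment at which its call begins: read the wrist's pose just before it. camera_params takes no time and is no camera call; for the wrist camera it gives the pose at the moment of the call.
A pose or a line that the arm cannot do raises manip.IKError and nothing moves.
- close_job(): hands the job in, once; it reports no verdict.
The state is a dict: "t": time; "qpos": joint angles; "qd": joint speeds; "joint_torque": joint torques, N m; "tcp_pos": TCP position; "tcp_rot": TCP orientation; "contact_force": force on the tool from outside, world axes, zero at the start; "moment": the same for the moment, N m; "opening": opening from 0.0 (shut) to 1.0 (fully open).
Only numpy, scipy, OpenCV 4.12 (cv2) and the standard library are available. Lean on these libraries where they do the work, as an engineer would, in place of code of your own. Each camera call takes 0.05 s, during which the arm holds its last target.

## Working session

There is one attempt and no reset: what is moved stays moved. The work goes in short steps, each a Python script; the robot and the scene stay as the last script left them, time stands still between calls to the robot, and variables do not carry over. Pictures are saved under pics/ and viewed, and the job is handed in when it is done.

```bash
ls; mkdir -p pics; python3 - <<'E'
from bench import optics,readout
import cv2,numpy as np
for n in("scene","top"):
    im,d=optics.get_image(n); cv2.imwrite(f"pics/{n}0.png",im[:,:,::-1]); np.save(f"pics/{n}0.npy",d); p=optics.camera_params(n)
    print(n,{k:(np.round(v,4).tolist() if not isinstance(v,str) else v) for k,v in p.items()})
s=readout.get_state();print(s)
E
```

```text
pics
scene {'vertical_fov': 57.7337, 'cx': 252.9919, 'cy': 194.1421, 'world_to_cam': [[0.5205, 0.8538, 0.0131, -0.2855], [-0.6222, 0.3687, 0.6906, 0.2538], [0.5848, -0.3676, 0.7231, -1.7082], [0.0, 0.0, 0.0, 1.0]]}
top {'vertical_fov': 53.4455, 'cx': 251.8287, 'cy': 189.7909, 'world_to_cam': [[0.0126, -0.9999, -0.0041, 0.0043], [0.9764, 0.0115, 0.2155, -0.5437], [-0.2154, -0.0067, 0.9765, -1.3785], [0.0, 0.0, 0.0, 1.0]]}
{'t': 0.1, 'qpos': array([ 1.20008290e+00,  2.64665661e-01,  1.60523197e+00,  2.59237865e-06,
        1.27374135e+00, -3.69006092e-02]), 'qd': array([ 0.00096742, -0.00072425, -0.00011147,  0.00102104,  0.00051887,
       -0.00011416]), 'joint_torque': array([ 1.09862794e-03, -5.03614247e+01, -3.58071470e+01,  7.29014352e-02,
        2.32445053e-02, -5.90878471e-05]), 'tcp_pos': array([0.22092614, 0.63712865, 0.23752368]), 'tcp_rot': array([-0.5218525 , -3.09752273,  0.00314664]), 'contact_force': array([-0.3611232 ,  0.27730704,  0.22221178]), 'moment': array([ 0.01028963, -0.0216776 , -0.01854182]), 'opening': 1.0028564120866987}
```

View pics/scene0.png

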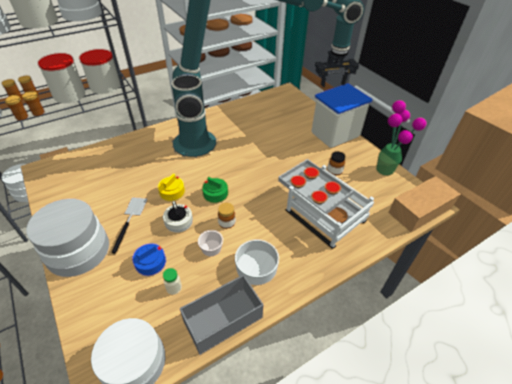

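View pics/top0.png

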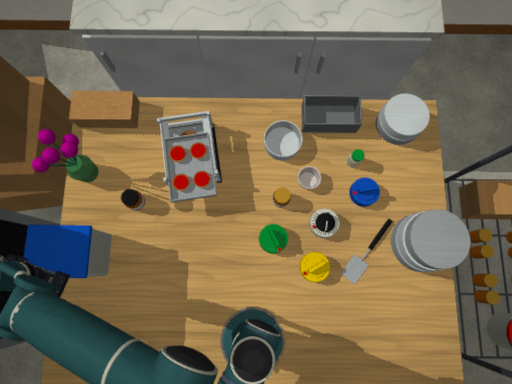

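The scene view shows the rack and tray at (325,200), and timers at (177,217) white, (172,187) yellow, (215,189) green and (149,259) blue. In the top view the white one is at (324,222), green (273,239), yellow (315,267) and blue (365,191). Only the one at (324,222) has a white body, so I'll confirm it in an enlarged crop.

```bash
cat > h.py <<'E'
import numpy as np,cv2
from bench import *
def K(n):
    p=optics.camera_params(n); f=192/np.tan(np.radians(p["vertical_fov"])/2); return f,p["cx"],p["cy"],np.array(p["world_to_cam"])
def ray(n,u,v,P=None):
    f,cx,cy,T=P or K(n); R=T[:3,:3]; o=-R.T@T[:3,3]
    return o,R.T@np.array([(u-cx)/f,-(v-cy)/f,-1])
def onz(n,u,v,z,P=None):
    o,d=ray(n,u,v,P); return o+d*(z-o[2])/d[2]
def cloud(n,d,P=None):
    f,cx,cy,T=P or K(n); v,u=np.mgrid[:384,:512]
    c=np.stack([(u-cx)/f*d,-(v-cy)/f*d,-d],-1); w=(c-T[:3,3])@T[:3,:3]; w[d==0]=np.nan; return w
def proj(n,p,P=None):
    f,cx,cy,T=P or K(n); c=T[:3,:3]@p+T[:3,3]; return cx+f*c[0]/-c[2],cy-f*c[1]/-c[2]
E
python3 - <<'E'
from h import *
im=cv2.imread("pics/top0.png");d=np.load("pics/top0.npy");w=cloud("top",d)
a=cv2.resize(im[195:250,295:350],None,fx=7,fy=7,interpolation=cv2.INTER_CUBIC)
b=cv2.resize(im[100:210,145:235],None,fx=4,fy=4,interpolation=cv2.INTER_CUBIC)
c=np.zeros((440,800,3),np.uint8);c[:385,:385]=a;c[:440,400:760]=b;cv2.imwrite("pics/crop0.png",c)
for u,v in[(324,222),(310,222),(324,235),(273,239),(315,267),(365,191),(282,197),(309,178),(283,140),(132,198),(175,170),(190,190),(190,203),(160,120),(210,120),(190,120),(188,150),(250,200)]:print(u,v,np.round(w[v,u],3))
E
```

```text
324 222 [ 0.422 -0.253  0.082]
310 222 [ 0.426 -0.207  0.048]
324 235 [ 0.378 -0.259  0.043]
273 239 [ 0.357 -0.067  0.092]
315 267 [ 0.261 -0.216  0.085]
365 191 [ 0.541 -0.411  0.074]
282 197 [ 0.512 -0.101  0.087]
309 178 [ 0.605 -0.213  0.009]
283 140 [ 0.762 -0.112  0.006]
132 198 [0.501 0.451 0.09 ]
175 170 [0.606 0.296 0.103]
190 190 [0.53  0.236 0.105]
190 203 [0.501 0.252 0.002]
160 120 [0.794 0.359 0.122]
210 120 [0.815 0.177 0.077]
190 120 [0.822 0.258 0.059]
188 150 [0.684 0.251 0.103]
250 200 [ 0.517  0.018 -0.006]
```

View pics/crop0.png

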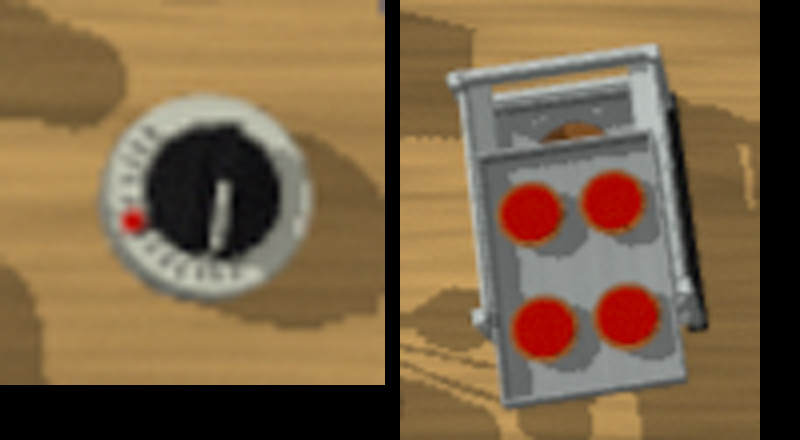

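The crop confirms the white-bodied timer: the pointer points towards the robot and the red tab is on its left. The tray's front rim runs from about (170,201) to (216,195). Next I'll measure both.

```bash
python3 - <<'E'
from h import *
# hand-picked pixels from crop, rays on planes
g=lambda x,y:(145+(x-400)/4-.4,100+y/4-.4)
pts={"trayFL":(502,405,.125),"trayFR":(685,380,.125),"trayBL":(483,155,.125),"trayBR":(650,132,.125),"postBL":(457,78,.135),"postBR":(655,52,.135)}
r={k:onz("top",*g(x,y),z) for k,(x,y,z) in pts.items()}
for k,v in r.items():print(k,v.round(4))
n=lambda a,b:np.linalg.norm(r[a]-r[b])
print("len",n("trayFL","trayBL"),n("trayFR","trayBR"),"w",n("trayFL","trayFR"),n("postBL","postBR"))
d=np.load("pics/top0.npy");w=cloud("top",d)
m=(w[...,2]>.118)&(w[...,2]<.142)&(w[...,0]>.45)&(w[...,1]>.13)&(w[...,1]<.4)
print(m.sum(), cv2.minAreaRect(w[m][:,:2].astype(np.float32)))
# tartlets red centroids
im=cv2.imread("pics/top0.png").astype(int);red=((im[...,2]>150)&(im[...,1]<60)&(im[...,0]<60)).astype(np.uint8)
_,_,st,c=cv2.connectedComponentsWithStats(red)
for s,q in zip(st[1:],c[1:]):
  if s[4]>3:print(s[4],q.round(1),onz("top",*q,.124).round(4), onz("top",*q,.056).round(4))
# timer
m=(w[...,2]>.03)&(w[...,2]<.056)&(np.hypot(w[...,0]-.42,w[...,1]+.255)<.075)
q=w[m];
h=cv2.convexHull(q[:,:2].astype(np.float32));print("timer",m.sum(),cv2.minEnclosingCircle(h),np.median(q[:,2]))
# white pointer
hsv=im[210:235,310:340];mx=hsv.max(2)
dark=(im.max(2)<70).astype(np.uint8);_,_,st,c=cv2.connectedComponentsWithStats(dark)
for s,q in zip(st[1:],c[1:]):
  if 300<q[0]<345 and 205<q[1]<240:print("dark",s,q)
E
```

```text
trayFL [0.4853 0.3021 0.125 ]
trayFR [0.51   0.1392 0.125 ]
trayBL [0.7207 0.3336 0.125 ]
trayBR [0.745  0.1796 0.125 ]
postBL [0.7924 0.3599 0.135 ]
postBR [0.8203 0.1765 0.135 ]
len 0.23752251293246004 0.2384091713154523 w 0.16467792232326317 0.18551086620748855
1489 ((0.8120785355567932, 0.2734348475933075), (0.6349172592163086, 0.19880729913711548), 9.576844215393066)
155 [197.6 149.9] [0.6776 0.2121 0.124 ] [0.7001 0.2228 0.056 ]
156 [177.1 152.8] [0.6655 0.2871 0.124 ] [0.6874 0.3016 0.056 ]
162 [201.1 178.4] [0.5694 0.1946 0.124 ] [0.5864 0.2044 0.056 ]
165 [180.4 181.5] [0.5569 0.2692 0.124 ] [0.5733 0.2828 0.056 ]
6 [354.2 192.2] [ 0.525  -0.3567  0.124 ] [ 0.5397 -0.3749  0.056 ]
4 [313.5 226.5] [ 0.3996 -0.2082  0.124 ] [ 0.4081 -0.2188  0.056 ]
5 [278.8 248.6] [ 0.3211 -0.0859  0.124 ] [ 0.3255 -0.0904  0.056 ]
6 [304.5 273. ] [ 0.2393 -0.1738  0.124 ] [ 0.2396 -0.1827  0.056 ]
16 [510.8 329.4] [ 0.0649 -0.855   0.124 ] [ 0.0563 -0.8984  0.056 ]
timer 464 ((0.4266626238822937, -0.2601472735404968), 0.05430379882454872) 0.049623579983474754
dark [316 213  19  19 261] [324.85440613 221.72030651]
```

```bash
cat >> h.py <<'E'
from scipy.spatial.transform import Rotation as Ro
def down(a):  # tool x at heading a, z down
    x=np.array([np.cos(a),np.sin(a),0]);z=np.array([0,0,-1.]);return Ro.from_matrix(np.stack([x,np.cross(z,x),z],1)).as_rotvec()
YAW=.163; U=np.array([np.cos(YAW),np.sin(YAW),0]); FR=np.array([.4985,.221,0])
def st():
    s=readout.get_state(); return s
def show(l=""):
    s=st(); print(l,"t%.2f"%s["t"],"tcp",s["tcp_pos"].round(4),"F",s["contact_force"].round(1),"M",s["moment"].round(2),"op %.3f"%s["opening"])
    return s
E
python3 - <<'E'
from h import *
P=FR-.05*U
for a in(YAW,YAW+np.pi):print(a,inverse_kinematics(P+[0,0,.2],down(a)))
q={a:inverse_kinematics(P+[0,0,.2],down(a)) for a in(YAW,YAW+np.pi)}
a=min(q,key=lambda k:abs(q[k][5]))
claw.close_gripper(20);show("closed")
manip.move_ptp(P+[0,0,.2],down(a));show("hover")
im,d=optics.get_image("wrist");cv2.imwrite("pics/w1.png",im[:,:,::-1]);np.save("pics/w1.npy",d)
manip.movel(P+[0,0,.108]);show("down")
print(a)
E
```

```text
0.163 [ 3.92485382e-01 -4.69291841e-02  2.01999963e+00 -8.88178420e-16
  1.16852220e+00  1.80028171e+00]
3.304592653589793 [ 0.39248538 -0.04692918  2.01999963  0.          1.1685222  -1.34131094]
closed t1.40 tcp [0.2212 0.6377 0.2387] F [0.7 0.3 0.1] M [0.02 0.   0.06] op 0.006
hover t3.16 tcp [0.4493 0.2135 0.2002] F [ 1.1  0.5 -1. ] M [ 0.   -0.02  0.03] op 0.009
down t3.98 tcp [0.4497 0.2133 0.1086] F [ 0.6 -0.1  0.6] M [0.04 0.04 0.02] op 0.002
3.304592653589793
```

View pics/w1.png

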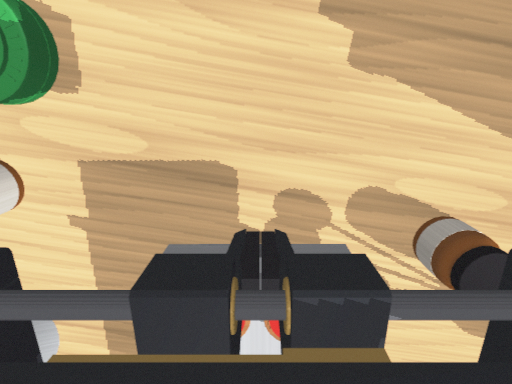

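The wrist view shows the closed fingers in front of the tray, with a tartlet visible at (265,325), the honey jar clear at (455,255), and open space around them. Now I'll push.

```bash
python3 - <<'E'
from h import *
z=np.array([0,0,.108])
manip.movel(FR-.02*U+z,vel=.08);show("pre")
manip.movel(FR-.006*U+z,vel=.04);show("touch?")
manip.movel(FR+.03*U+z,vel=.06);show("mid")
manip.movel(FR+.053*U+z,vel=.05);show("near")
for k in np.arange(.055,.085,.002):
    manip.movel(FR+k*U+z,vel=.03);s=show("%.3f"%k)
    f=-s["contact_force"]@U
    if f>14:break
s=show();print("along",(s["tcp_pos"]-FR)@U)
E
```

```text
pre t4.50 tcp [0.4792 0.2178 0.108 ] F [-0.3  0.6 -0.1] M [ 0.04  0.06 -0.01] op 0.007
touch? t5.00 tcp [0.4926 0.22   0.1078] F [-0.7  0.1 -1.3] M [ 0.02  0.09 -0.01] op 0.007
mid t5.75 tcp [0.5289 0.226  0.1083] F [0.7 0.1 0.3] M [ 0.07  0.01 -0.02] op 0.004
near t6.36 tcp [0.5511 0.2297 0.1081] F [-0.6  1.5  0.2] M [-0.02  0.13  0.02] op 0.004
0.055 t6.61 tcp [0.5522 0.2298 0.108 ] F [-5.5 -0.3  3.3] M [-0.09  0.71 -0.02] op 0.006
0.057 t6.86 tcp [0.5544 0.2302 0.1079] F [-4.2 -1.5  2.4] M [-0.04  0.63 -0.01] op 0.004
0.059 t7.11 tcp [0.5567 0.2306 0.1079] F [-4.2 -0.4  1.8] M [-0.03  0.56  0.03] op 0.004
0.061 t7.36 tcp [0.5588 0.2309 0.1079] F [-2.9 -0.2  1.6] M [-0.05  0.5  -0.03] op 0.005
0.063 t7.61 tcp [0.5608 0.2312 0.1079] F [-3.1 -0.9  0.3] M [-0.07  0.49  0.01] op 0.005
0.065 t7.86 tcp [0.5628 0.2315 0.108 ] F [-3.5 -0.3  0.3] M [0.05 0.45 0.  ] op 0.007
0.067 t8.11 tcp [0.5641 0.2317 0.1079] F [-4.  -0.4  2.3] M [-0.12  0.72  0.01] op 0.006
0.069 t8.36 tcp [0.5641 0.2317 0.1079] F [-10.8  -1.7   6.7] M [-0.21  1.62 -0.01] op 0.007
0.071 t8.61 tcp [0.5641 0.2317 0.1079] F [-17.2  -3.2  12.1] M [-0.41  2.52  0.01] op 0.010
 t8.61 tcp [0.5641 0.2317 0.1079] F [-17.2  -3.2  12.1] M [-0.41  2.52  0.01] op 0.010
along 0.0664465634389982
```

The force rose sharply with the TCP stalled at 66 mm, so the tray has hit something solid. I'll back off, check from above, and hover by the timer.

```bash
python3 - <<'E'
from h import *
manip.movel(FR+.04*U+[0,0,.108],vel=.1)
manip.movel(FR+.03*U+[0,0,.2],vel=.2);show("up")
C=np.array([.4267,-.2595,0])
best=[(a,inverse_kinematics(C+[0,0,.2],down(a))) for a in(0,np.pi)]
print([(a,q.round(2) if q is not None else q) for a,q in best])
a=min([b for b in best if b[1] is not None],key=lambda b:abs(b[1][5]))[0]
P=C+[0,0,.2]
manip.move_ptp(P,down(a))
claw.open_jaws();show("hov")
for n in("wrist","top","scene"):
    Pm=K(n); im,d=optics.get_image(n);cv2.imwrite(f"pics/{n}2.png",im[:,:,::-1]);np.save(f"pics/{n}2.npy",d)
    if n=="wrist":
        import pickle;pickle.dump(Pm,open("pics/w2.pkl","wb"));print(Pm[3].round(3), -Pm[3][:3,:3].T@Pm[3][:3,3])
im=cv2.imread("pics/top2.png");cv2.imwrite("pics/crop2.png",cv2.resize(im[95:210,140:240],None,fx=5,fy=5,interpolation=cv2.INTER_CUBIC))
E
```

```text
up t9.68 tcp [0.5283 0.2258 0.1996] F [-0.9  0.1  0.1] M [0.02 0.01 0.01] op 0.006
[(0, array([-0.6 , -0.04,  2.02, -0.  ,  1.17,  0.97])), (3.141592653589793, array([-0.6 , -0.04,  2.02,  0.  ,  1.17, -2.17]))]
hov t13.03 tcp [ 0.4267 -0.2595  0.2   ] F [0.3 0.2 1. ] M [-0.03  0.19 -0.  ] op 0.998
[[-0.001 -1.    -0.001 -0.258]
 [ 0.955 -0.001 -0.296 -0.378]
 [ 0.296 -0.001  0.955 -0.48 ]
 [ 0.     0.     0.     1.   ]] [ 0.50297048 -0.25910785  0.3461774 ]
```

View pics/wrist2.png

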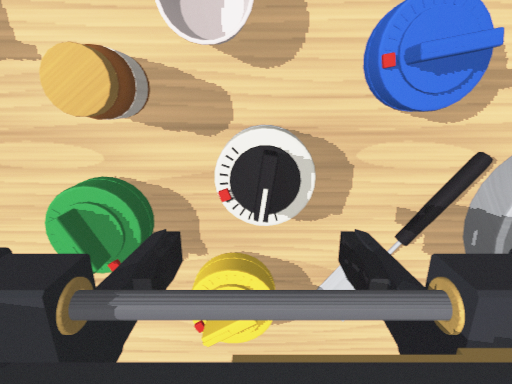

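View pics/crop2.png

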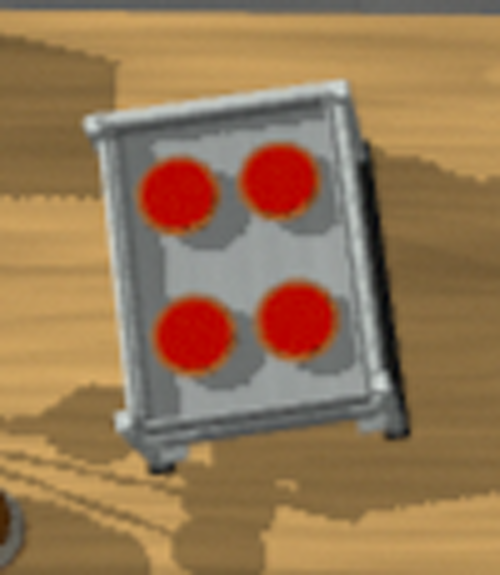

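The tray is home: its back wall lies against the back stop bar in the crop, and its front is level with the front posts. The wrist view shows the white timer at (265,175), the pointer tip at (262,218) and the tab at (224,196). Next I'll get the timer's centre and angles.

```bash
python3 - <<'E'
from h import *
import pickle
print({k:v for k,v in optics.camera_params("wrist").items() if k!="world_to_cam"})
P=pickle.load(open("pics/w2.pkl","rb"))
im=cv2.imread("pics/wrist2.png");d=np.load("pics/wrist2.npy");w=cloud("wrist",d,P)
roi=np.zeros((384,512),bool);roi[115:235,205:325]=1
near=np.hypot(w[...,0]-.4267,w[...,1]+.26)<.075
q=w[roi&near&(w[...,2]>.044)&(w[...,2]<.054)];print("rim",len(q),cv2.minEnclosingCircle(q[:,:2].astype(np.float32)),np.median(q[:,2]))
q=w[roi&near&(w[...,2]>.080)&(w[...,2]<.095)];print("bartop",len(q),cv2.minAreaRect(q[:,:2].astype(np.float32)),np.median(q[:,2]),q.mean(0))
q=w[roi&near&(w[...,2]>.055)&(w[...,2]<.060)];print("disc",len(q),cv2.minEnclosingCircle(q[:,:2].astype(np.float32)))
i=im.astype(int);red=roi&(i[...,2]>150)&(i[...,1]<70)&(i[...,0]<70)
print("tab",red.sum(),w[red&(w[...,2]>.05)].mean(0))
v,u=np.nonzero(red);print(u.mean(),v.mean(),onz("wrist",u.mean(),v.mean(),.056,P))
wh=roi&(i.min(2)>150)&(w[...,2]>.08);print("ptr",wh.sum());
if wh.sum()>5:
  p=w[wh];print(p.mean(0),cv2.fitLine(p[:,:2].astype(np.float32),cv2.DIST_L2,0,.01,.01).ravel())
a=im[120:235,205:325];cv2.imwrite("pics/crop3.png",cv2.resize(a,None,fx=5,fy=5,interpolation=cv2.INTER_CUBIC))
E
```

```text
{'vertical_fov': 66.9738905613521, 'cx': 259.9893983135103, 'cy': 192.36400608496402}
rim 3694 ((0.4257047176361084, -0.26308366656303406), 0.05378272756934166) 0.05016075164774663
bartop 1037 ((0.4254768192768097, -0.2631441354751587), (0.014067118987441063, 0.06622559577226639), 81.33757019042969) 0.08721431288702151 [ 0.42751374 -0.26322639  0.08708171]
disc 2941 ((0.42325884103775024, -0.2564888000488281), 0.04380527883768082)
tab 98 [ 0.41065419 -0.22152614  0.05602288]
224.5408163265306 194.68367346938774 [ 0.41060667 -0.22149132  0.056     ]
ptr 176
[ 0.40959182 -0.26087954  0.08782496] [ 0.98264414 -0.18550065  0.40959182 -0.26087955]
```

View pics/crop3.png

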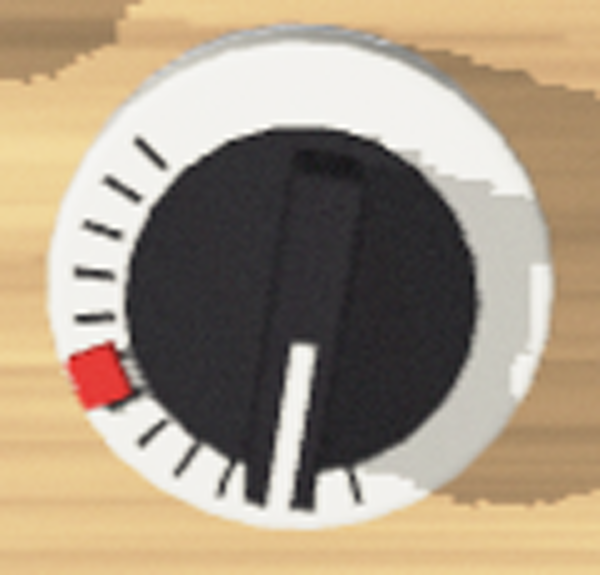

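```bash
python3 - <<'E'
from h import *
import pickle
P=pickle.load(open("pics/w2.pkl","rb"))
T=np.array([.4267,-.2595,.2])
for dy in(-.044,0,.044):print(proj("wrist",T+[0,dy,0],P))
w=cloud("wrist",np.load("pics/wrist2.npy"),P)
for r in (236,240,244,250):
    row=w[r]; m=(row[:,2]>.15); 
    u=np.nonzero(m)[0]; print(r,u[:3],u[-3:],[ (u[i],u[i+1]) for i in np.nonzero(np.diff(u)>20)[0]], [row[j].round(4) for i in np.nonzero(np.diff(u)>20)[0] for j in(u[i],u[i+1])])
# bar PCA
im=cv2.imread("pics/wrist2.png");near=np.hypot(w[...,0]-.4257,w[...,1]+.263)<.05
q=w[near&(w[...,2]>.083)&(w[...,2]<.092)];r=cv2.minAreaRect(q[:,:2].astype(np.float32));
_,_,V=np.linalg.svd(q[:,:2]-q[:,:2].mean(0),full_matrices=False);print("pca",np.degrees(np.arctan2(V[0,1],V[0,0])),q.mean(0))
# scene + top check of the rim
for n,f in(("scene","scene2"),("top","top0"),("scene","scene0")):
    w=cloud(n,np.load(f"pics/{f}.npy"));near=np.hypot(w[...,0]-.4257,w[...,1]+.263)<.075
    for lo,hi in((.044,.054),(.08,.095)):
        q=w[near&(w[...,2]>lo)&(w[...,2]<hi)]
        if len(q)>5:print(f,lo,len(q),cv2.minEnclosingCircle(q[:,:2].astype(np.float32)),q.mean(0).round(4))
E
```

```text
(np.float64(339.88243750017193), np.float64(245.34134121346895))
(np.float64(261.12136963989457), np.float64(245.37364857115256))
(np.float64(182.41848940941526), np.float64(245.40593206058986))
236 [149 150 151] [368 369 370] [(np.int64(179), np.int64(340))] [array([ 0.4333, -0.2146,  0.2017]), array([ 0.4331, -0.3027,  0.2013])]
240 [145 146 147] [372 373 374] [(np.int64(180), np.int64(339))] [array([ 0.4303, -0.2146,  0.2005]), array([ 0.43  , -0.3027,  0.2001])]
244 [140 141 142] [377 378 379] [(np.int64(180), np.int64(339))] [array([ 0.4277, -0.2143,  0.2003]), array([ 0.4281, -0.3026,  0.2011])]
250 [0 1 2] [509 510 511] [(np.int64(10), np.int64(134)), (np.int64(180), np.int64(339)), (np.int64(385), np.int64(509))] [array([ 0.4592, -0.1811,  0.2652]), array([ 0.437 , -0.1999,  0.2243]), array([ 0.4248, -0.2144,  0.2017]), array([ 0.4248, -0.3027,  0.2019]), array([ 0.4366, -0.3177,  0.2237]), array([ 0.4585, -0.3374,  0.2641])]
pca 171.2355712289041 [ 0.42730277 -0.26326532  0.08717449]
scene2 0.044 292 ((0.42728352546691895, -0.2691158950328827), 0.05499755218625069) [ 0.4378 -0.2722  0.049 ]
scene2 0.08 52 ((0.4277958869934082, -0.27022257447242737), 0.031058676540851593) [ 0.4293 -0.2688  0.0856]
top0 0.044 361 ((0.42612749338150024, -0.260202556848526), 0.05386868491768837) [ 0.4241 -0.2596  0.0495]
top0 0.08 70 ((0.4271315336227417, -0.2602866590023041), 0.03270867466926575) [ 0.4265 -0.26    0.0862]
scene0 0.044 293 ((0.42716366052627563, -0.2676307260990143), 0.05607157200574875) [ 0.4367 -0.2715  0.0493]
scene0 0.08 52 ((0.4280025362968445, -0.2698671817779541), 0.03306886926293373) [ 0.429  -0.2687  0.085 ]
```

Wrist calibration check: the fingertips read y = -0.2586 at their midpoint against -0.2595 true, so about 0.9 mm of bias. I'll take a second look from just above the bar, relative to the fingertips.

```bash
cat >> h.py <<'E'
C=np.array([.4257,-.2638,0]); A0=np.radians(171.25)
def look(tag,z0=None):
    Pm=K("wrist"); s=st(); im,d=optics.get_image("wrist");cv2.imwrite(f"pics/{tag}.png",im[:,:,::-1]);np.save(f"pics/{tag}.npy",d)
    import pickle;pickle.dump((Pm,s),open(f"pics/{tag}.pkl","wb")); return cv2.imread(f"pics/{tag}.png"),cloud("wrist",d,Pm),Pm,s
E
python3 - <<'E'
from h import *
manip.move_ptp(C+[0,0,.13],down(A0));
manip.movel(C+[0,0,.098],vel=.1);s=show()
print(s["qpos"].round(2))
im,w,P,s=look("w4")
x=Ro.from_rotvec(s["tcp_rot"]).as_matrix(); t=s["tcp_pos"]
l=(w-t)@x   # tool coords
near=np.hypot(l[...,0],l[...,1])<.05
q=l[near&(w[...,2]>.083)&(w[...,2]<.09)]
print("bar in tool",len(q),cv2.minAreaRect(q[:,:2].astype(np.float32)),q.mean(0))
f=l[(np.abs(l[...,2])<.004)&(np.abs(l[...,0])<.02)&(np.abs(l[...,1])>.03)&(np.abs(l[...,1])<.07)]
if len(f): 
  p=f[f[:,1]>0];n=f[f[:,1]<0];print("fingers y",p[:,1].min(),n[:,1].max(),"x",f[:,0].min(),f[:,0].max())
E
```

```text
t16.18 tcp [ 0.4253 -0.2635  0.0975] F [0.1 0.2 0.1] M [ 0.03  0.01 -0.03] op 1.008
[-0.6   0.07  2.11  0.    0.96 -2.02]
bar in tool 2375 ((0.00015881285071372986, -0.0005908585153520107), (0.06693225353956223, 0.014032590202987194), 0.010725712403655052) [ 0.00267607 -0.00057456  0.01043231]
fingers y 0.043892031330693845 -0.043504214567413345 x -0.009184828613422817 0.011199536997743603
```

View pics/w4.png

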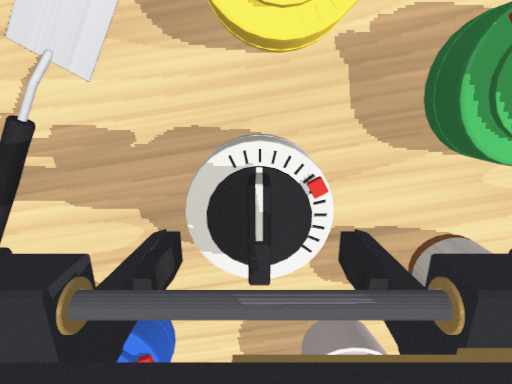

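The bar is aligned in angle and offset 0.8 mm from the jaw centre. I'll correct for that, descend and close lightly.

```bash
sed -i 's/^C=np.array(\[.4257,-.2638,0\])/C=np.array([.4255,-.2646,0])/' h.py; python3 - <<'E'
from h import *
import pickle
P,s=pickle.load(open("pics/w4.pkl","rb"));im=cv2.imread("pics/w4.png").astype(int);w=cloud("wrist",np.load("pics/w4.npy"),P)
x=Ro.from_rotvec(s["tcp_rot"]).as_matrix();l=(w-s["tcp_pos"])@x
r=(im[...,2]>150)&(im[...,1]<70)&(im[...,0]<70);r[:,:290]=0;r[:170]=0;r[210:]=0;r[:,340:]=0
r&=w[...,2]>.053
c=l[r].mean(0);print(r.sum(),w[r].mean(0),c,np.hypot(c[0]-.0002,c[1]+.0006),np.degrees(np.arctan2(c[1]+.0006,c[0]-.0002)))
manip.movel(C+[0,0,.059],vel=.08);show("down")
claw.close_gripper(4);show("light")
manip.dwell(.1);show()
E
```

```text
231 [ 0.40906891 -0.22153755  0.05625239] [0.02243043 0.0390156  0.04131975] 0.04542672954250973 60.700887075808815
down t16.87 tcp [ 0.4254 -0.2646  0.0588] F [-0.2 -0.3 -0.6] M [ 0.01  0.01 -0.01] op 0.998
light t17.98 tcp [ 0.4255 -0.2645  0.0589] F [-0.6  0.9  0.3] M [ 0.07 -0.04  0.  ] op 0.158
 t18.07 tcp [ 0.4255 -0.2645  0.059 ] F [-0.6  0.4 -0.9] M [ 0.06 -0.06 -0.02] op 0.160
```

The grip width is 14 mm, the bar's thickness, with no side force. The turn needed is 60.7°, and the tab radius checks at 45.4 mm. Now I'll press down.

```bash
python3 - <<'E'
from h import *
z=.059
while z>.048:
    z-=.001; manip.movel(C+[0,0,z],vel=.03); s=show("%.3f"%z)
    if s["contact_force"][2]>11.:break
claw.close_gripper(25);show("firm")
E
```

```text
0.058 t18.32 tcp [ 0.4257 -0.2646  0.0584] F [-0.1  2.8  4.9] M [ 0.37  0.16 -0.01] op 0.160
0.057 t18.57 tcp [ 0.4259 -0.2646  0.0574] F [0.3 3.1 4.8] M [0.39 0.04 0.  ] op 0.157
0.056 t18.82 tcp [ 0.426  -0.2647  0.0573] F [-1.7  3.6 11.9] M [0.69 0.46 0.01] op 0.158
firm t19.04 tcp [ 0.426  -0.2646  0.0573] F [-2.   3.8 11.3] M [0.66 0.41 0.  ] op 0.157
```

```bash
python3 - <<'E'
from h import *
z=.056; tot=60.7; N=10
for k in range(1,N+1):
    a=A0-np.radians(tot*k/N)
    manip.movel(C+[0,0,z],vel=.03,rotation=down(a)); s=st(); fz=s["contact_force"][2]
    R=Ro.from_rotvec(s["tcp_rot"]).as_matrix(); h=np.degrees(np.arctan2(R[1,0],R[0,0]))
    print("%d t%.2f head %.1f/%.1f"%(k,s["t"],h,np.degrees(a)),s["tcp_pos"].round(4),s["contact_force"].round(1),s["moment"].round(2),flush=True)
    if fz>13.2:z+=.0004
    if fz<10.5:z-=.0004
    if fz>25 or fz<5:break
E
```

```text
1 t19.30 head 165.1/165.2 [ 0.426  -0.2647  0.0573] [-3.5  3.1 11.2] [ 0.65  0.44 -0.19]
2 t19.56 head 159.1/159.1 [ 0.426  -0.2647  0.0573] [-2.5  3.  11.8] [ 0.62  0.47 -0.1 ]
3 t19.82 head 153.0/153.0 [ 0.426  -0.2646  0.0573] [-1.8  3.9 12.2] [ 0.62  0.46 -0.08]
4 t20.07 head 146.9/147.0 [ 0.426  -0.2647  0.0573] [-2.6  3.9 11.5] [ 0.61  0.45 -0.13]
5 t20.33 head 140.9/140.9 [ 0.426  -0.2647  0.0573] [-1.7  3.2 12.1] [ 0.57  0.45 -0.12]
6 t20.59 head 134.8/134.8 [ 0.426  -0.2647  0.0573] [-1.6  4.3 11.8] [ 0.59  0.44 -0.17]
7 t20.85 head 128.7/128.8 [ 0.426  -0.2647  0.0573] [-3.3  4.1 12.1] [ 0.57  0.45 -0.13]
8 t21.11 head 122.6/122.7 [ 0.426  -0.2647  0.0573] [-2.8  4.6 12.5] [ 0.52  0.45 -0.11]
9 t21.37 head 116.6/116.6 [ 0.426  -0.2647  0.0573] [-2.9  3.4 11.7] [ 0.5   0.46 -0.09]
10 t21.62 head 110.5/110.6 [ 0.4259 -0.2647  0.0573] [-3.3  4.2 12.1] [ 0.57  0.53 -0.16]
```

The turn completed with 11–12 N of press held throughout. Now I'll ease off and release.

```bash
python3 - <<'E'
from h import *
a=A0-np.radians(60.7)
claw.close_gripper(4);show("light")
manip.movel(C+[0,0,.0572],vel=.02);show("ease")
manip.movel(C+[0,0,.0578],vel=.02);show("ease")
claw.open_jaws();show("open")
manip.movel(C+[0,0,.098],vel=.1);show("up")
im,w,P,s=look("w5")
x=Ro.from_rotvec(s["tcp_rot"]).as_matrix(); t=s["tcp_pos"];l=(w-t)@x
q=l[(np.hypot(l[...,0],l[...,1])<.05)&(w[...,2]>.083)&(w[...,2]<.09)]
print("bar in tool",len(q),cv2.minAreaRect(q[:,:2].astype(np.float32)))
i=im.astype(int);r=(i[...,2]>150)&(i[...,1]<70)&(i[...,0]<70)&(np.hypot(l[...,0],l[...,1])<.06)&(w[...,2]>.053)
c=l[r].mean(0);b=cv2.minAreaRect(q[:,:2].astype(np.float32))[0];print("tab",r.sum(),c,np.degrees(np.arctan2(c[1]-b[1],c[0]-b[0])),w[r].mean(0))
E
```

```text
light t21.84 tcp [ 0.426  -0.2647  0.0573] F [-3.   4.2 11.9] M [ 0.52  0.48 -0.1 ] op 0.156
ease t22.09 tcp [ 0.4255 -0.2648  0.0574] F [-0.2  1.5  4.7] M [ 0.12  0.22 -0.04] op 0.156
ease t22.34 tcp [ 0.4253 -0.2645  0.0574] F [-0.1  0.4  0.9] M [-0.1   0.13 -0.01] op 0.160
open t23.50 tcp [ 0.4255 -0.2646  0.0578] F [0.4 0.1 1.2] M [-0.09  0.05 -0.01] op 0.997
up t24.05 tcp [ 0.4256 -0.2647  0.0982] F [-0.3 -0.1  0. ] M [-0.01  0.03  0.03] op 1.002
bar in tool 2378 ((0.0012926608324050903, -0.000716483686119318), (0.06733325868844986, 0.0140305170789361), 0.175691157579422)
tab 269 [ 0.04693182 -0.0003863   0.04209686] 0.41450445517747836 [ 0.40879713 -0.22089974  0.05609413]
```

View pics/w5.png

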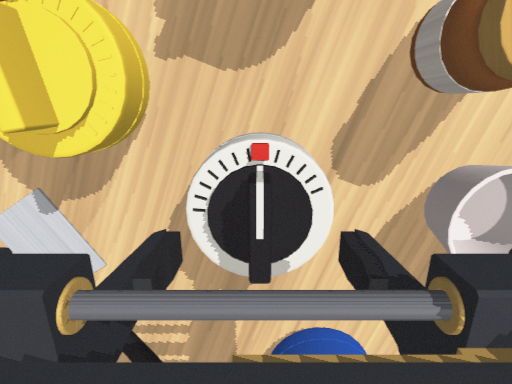

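The pointer at (260,165–240) lines up with the tab at (260,152), with a measured difference of about 0.3°. The tab's position moved less than 1 mm, so the body stayed put. I'll retreat, take one last overview and hand in.

```bash
python3 - <<'E'
from h import *
manip.movel(C+[0,0,.22],vel=.2);show()
im,d=optics.get_image("top");cv2.imwrite("pics/top6.png",im[:,:,::-1])
i=im[:,:,::-1].astype(int)
red=((i[...,2]>150)&(i[...,1]<60)&(i[...,0]<60)).astype(np.uint8)
_,_,s,c=cv2.connectedComponentsWithStats(red)
print([onz("top",*q,.124)[:2].round(4) for a,q in zip(s[1:],c[1:]) if a[4]>60])
E
```

```text
t24.86 tcp [ 0.4247 -0.2641  0.2185] F [ 0.2 -0.1 -0.4] M [-0.06  0.09  0.  ] op 1.004
[array([0.7531, 0.2237]), array([0.7406, 0.2992]), array([0.6448, 0.2056]), array([0.6322, 0.281 ])]
```

View pics/top6.png

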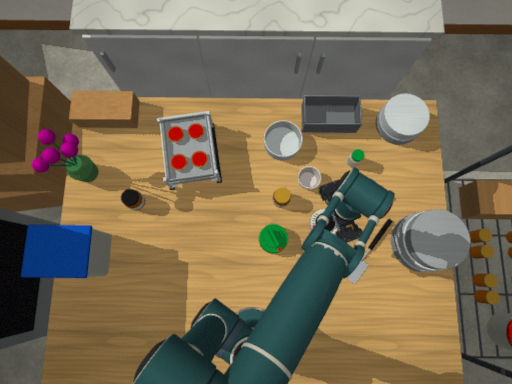

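The top view shows the tray inside the rack at (190,148), moved 76 mm and against the stop. The other objects still in view are where they were.

```bash
python3 -c "
from bench import *
print(close_job(), readout.get_state()['t'])"
```

```text
the job is handed in; nothing more can be done
the job is handed in; nothing more can be done
```

I did both parts in order and handed the job in; the robot's clock last read 24.9 s of the 51 s.

- **Tray:** I pushed it home with closed fingers. It travelled about 76 mm, then stalled hard at about 17 N. The top view shows it against the back stop.
- **Timer:** I gripped the knob bar and turned it 60.7° clockwise while pressing down with 11–12 N, then eased off and released. After release the wrist camera put the pointer within about 0.4° of the middle of the red tab. The tab had shifted by only about 0.7 mm, which is within measuring noise, so the body stayed still.
- **Disagreements:** The cameras disagreed on the timer's position: the scene and top views differed from the wrist view by up to 7 mm. I centred the grip on the close wrist view, corrected against the fingertips, and saw no side force when the jaws closed.
- **Not fully checked:** In the last top view the arm hid the blue and yellow timers and part of the spatula. I never approached them, and the yellow timer and the spatula's blade were in view in the wrist picture after release.

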